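Set the carton guide and switch on the feeder

TASK

Get the carton feeder ready for the next carton size: squeeze the orange release lever, slide the guide to the slot at the yellow marker, and let go so that the latch has dropped in and the lever is fully back. Then flip the black bat on the grey switch box over to its green side so that it snaps on, and take the gripper away. Do not knock over the white spray bottle or the jar.

Things in the scene. Friction and masses are not known exactly. Their poses are not given: they have to be found in the camera images.
- feeder: Carton feeder, fixed; a cross rail 340 mm long with a roller deck behind it. Origin on the table under the rail's middle; y along the rail, x away from the robot, z up. A black saddle, the guide, slides along the rail and carries a blue plate (180 mm long, top at 110 mm) over the deck.
- guide_grip (a point): Centre, over outer faces, of the guide's two upright grips, 130 mm above the table (their tops are at 154, the saddle under them at 72). Axes as the feeder's. At -y a fixed black post 12 mm thick, at +y the orange release lever 10 mm thick, 29 mm of air between: 51 mm over both, each 40 mm wide in x. Fingers close along y around both, from above.
- guide_pointer (a point): White pointer on the robot's side of the saddle, 72 mm above the table, 4.5 mm to +y of guide_grip. It stands at the marker (within 4 mm, give or take the 5 mm of play in the slot) when the guide is latched in that marker's slot.
- guide (a joint): Position of the guide along the rail in m, 0 to 0.15, growing towards +y. It starts near 0, parked in a long slot. Drag 2 N with the latch lifted. Three slots follow, about 38 mm apart; just where they lie differs by several mm from start to start and must be felt.
- release (a joint): Release lever, rad: 0 = fully back, latch pin down in a slot, guide locked; 0.22 = pin riding on top of the strip; 0.32 = squeezed fully to the post (5 to 9 N, 22 mm at the top). It springs back. Let go between slots, the pin rides on the strip (drag about 4 N); push the guide on by its post towards +y and the pin drops into the next slot and stops it dead.
- yellow_marker: Yellow block, 30 x 16 x 14 mm, on the dark ledge along the robot's side of the rail; origin at the centre of its underside, axes as the feeder's. It shows roughly (within 4 mm along y) where the pointer stands at the wanted slot. A white and a red marker show the two other slots, in any order. All lie to +y of the guide's start.
- switch_box: Grey switch box, 130 x 110 mm in plan, fixed, left or right of the feeder, turned by up to 0.35 rad; origin at the centre of its underside, x to the high back, z up. Its panel slopes up from about 50 mm at the front (-x) to 94 mm at the back; low cheeks, 97 mm apart, rise 24 mm above it at the sides. Red dot: near, off side; green dot: far, on side.
- bat_end (a point): Outermost point of the black switch bat: round, 85 mm long from its pivot, 12 mm thick, swelling to a ball end 24 mm across (its centre 12 mm in). In the switch box frame the pivot is at x -4, y 0, z 68 mm; off, the end is at x -65, z 127 mm (leaning past the front of the panel); on, at x +4, z 153 mm. It swings in the box's x-z plane.
- spray: White spray bottle, 66 mm across, 170 mm tall, standing; origin at the centre of its underside, z up. Not to be knocked over.
- jar: Clear jar with a metal lid, 72 mm across, 90 mm tall, standing; origin at the centre of its underside, z up. Not to be knocked over.
- stock_bin: Blue open bin, 130 x 100 x 65 mm, on the other side of the feeder from the switch box; origin at the centre of its underside. A bystander.
- bat (a joint): Angle of the switch bat in rad: 0 = off (leaning to the box's -x), 0.9 = on. A spring drives it away from the middle (0.45) to either stop: 5 to 15 N on its end (more if the finger rubs), towards the box's +x, moves it, and past the middle it snaps over by itself. On the way to the middle its end goes 34 mm to +x and rises 20 mm: a pushing finger should follow it upwards.
Things that resemble listed ones, but are neither listed nor needed, are in the scene too. Several things have the shape of the switch_box; the one meant has the colours described above.

How it is judged (in metres and radians):
On the way, in this order (a step that is already met when the one before it is completed fails the run):
1. the guide is latched in the slot at the yellow marker, its lever fully back, while the switch is still off (y of guide_pointer in the frame of yellow_marker between -0.015 and 0.015 m and value of joint release below 0.06 rad and value of joint bat below 0.3 rad), for 0.3 s.
2. the switch bat has snapped over to on (value of joint bat above 0.8 rad), for 0.2 s.
At the end, for the whole second after the job is handed in: The guide's pointer is within 15 mm of the yellow marker along the rail, the release lever is fully back (below 0.06 rad, latch pin in the slot), and the switch bat is over at the on stop (above 0.8 rad) (y of guide_pointer in the frame of yellow_marker between -0.015 and 0.015 m and value of joint release below 0.06 rad and value of joint bat above 0.8 rad); the robot touches nothing.
It fails at once if the spray bottle is knocked over (angle between spray's own z axis and vertical above 0.6 rad).
It fails at once if the jar is knocked over (angle between jar's own z axis and vertical above 0.6 rad).
It also fails if it takes over 64 s, if anything falls off the work surface, if the arm or the gripper's body presses on something with over 40 N, if the wrist force passes 120 N, or if a joint passes its speed limit or range.

ROBOT

A 7-joint arm with a two-finger parallel gripper is mounted at the origin on the work surface. World frame = base frame: x ahead of the robot, y to its left, z up, the work surface at z = 0. Lengths are in m, angles in degrees, forces in N, time in s.
With the tool pointing down it reaches from about 0.425 to 0.875 m from the base axis. Payload 8.4 kg.
Tool frame: the origin (TCP) lies between the finger pads; the fingertips stand 17 mm ahead of it and the grasp point (between the pads) lies 2 mm behind it; z points along the fingers, y is the direction in which the jaws open and shut (so a half turn about z gives the same grasp; the last joint's range is limited). The gripper opens to 87 mm and grips with 3 to 60 N. Pads are 19 mm wide; open, the fingers measure 117 mm over their backs; the gripper's body (75 mm by 190 mm) begins 51 mm behind the grasp point.
Start: joints at [-78.335, 19.091, 2.286, 83.961, -0.768, 76.965, -3.352], TCP at [0.194, 0.62, 0.205] pointing down, gripper open.
Joint ranges: [-147.57, 147.57], [-21.85, 119.76], [-74.77, 79.35], [14.55, 137.4], [-85.83, 265.84], [4.83, 119.75], [-152.11, 152.11]. Speed limits (degrees/s): [127.2, 127.2, 159.86, 159.86, 180, 180, 180].

INTERFACE

Orientations are given as a 3x3 rotation matrix whose columns are the frame's x, y, z axes.
In Python, from workcell import * gives the robot as it stands. Calls block until the motion is done:
- move_ptp(position, orientation): joint-space move of the TCP to a pose.
- move_straight(position, velocity=0.15, frame=None, force_limit=None): straight line of the TCP; frame=None keeps the orientation; velocity is the mean speed in m/s. With force_limit (N) it stops when the force on the tool has changed by that much, and returns True; else False.
- goto_joints(angles): joint-space move.
- command_gripper(opening): finger opening in m; the grip force is fixed at half the most; returns when the fingers have stopped.
- dwell(seconds).
- inverse_kinematics(position, orientation): joint angles nearest the present ones, or None.
- grab_frame(name): name is "side" or "top" or "wrist"; returns a dict with "pixels" (400x640x3 uint8, red, green, blue), "depth" (400x640 float32, m along the optical axis (not along the pixel's ray), 0 where there is no reading), "intrinsics" (3x3 intrinsics, pixels), "extrinsics" (4x4, takes a point from world to camera coordinates). Camera axes: x right, y up, looking along -z (the intrinsics and any distortion apply to the point x, -y, -z); pixel columns grow to the right and rows downward; lengths in m; the calibration is good to about 2 mm. A picture is of the moment at which its call begins.
A pose or a line that the arm cannot do raises IKError and nothing moves.
- finish_job(): hands the job in, once; it reports no verdict.
Trained networks look in a picture, given as the dict that the camera call returned (one of the last four; its "shot" number tells which), for a name from the list of things; names that differ only in an ending like _2 or _b are one class to them, and where a whole thing is asked for, a point or a joint stands for the part that bears it (a point fixed in the world has none). Each returns a list of dicts, best first, with "p" (0 to 1); they miss things now and then, are a little off and sometimes report something else, mostly with a low value. They report only what shows in the picture. A call takes as long as a camera call. They do not tell look-alikes from the thing itself.
- boxes_of(picture, query): "at" ([row, column] in pixels, amid what is visible of it).
- mark_of(picture, query): "at" ([row, column] in pixels: a listed point, or the origin of a listed thing).
Readings, each from a call of its own:
- current_time_s(): time.
- current_qpos(): joint angles.
- current_dq(): joint speeds.
- current_tau(): joint torques, N m.
- current_tcp_pos(): TCP position.
- current_ee_rot(): TCP orientation.
- current_contact_force(): force on the tool from outside, world axes, zero at the start.
- current_moment(): the same for the moment, N m.
- current_width(): finger opening in m.
Only numpy, scipy, OpenCV 4.12 (cv2) and the standard library are available. Lean on these libraries where they do the work, as an engineer would, in place of code of your own. Each camera call takes 0.05 s, during which the arm holds its last target.

## Working session

There is one attempt and no reset: what is moved stays moved. The work goes in short steps, each a Python script; the robot and the scene stay as the last script left them, time stands still between calls to the robot, and variables do not carry over. Pictures are saved under pics/ and viewed, and the job is handed in when it is done.

```bash
mkdir -p pics
cat > h.py <<'E'
from workcell import *
import numpy as np, cv2
def save(f,n): cv2.imwrite('pics/'+n, f["pixels"][:,:,::-1])
def w(f,at,d=None):
    r,c=at; K=np.array(f["intrinsics"]);E=np.array(f["extrinsics"])
    if d is None:
        ri,ci=int(round(r)),int(round(c)); p=f["depth"][max(0,ri-1):ri+2,max(0,ci-1):ci+2]; p=p[p>0]
        if len(p)==0: return None
        d=np.median(p)
    pc=np.array([(c-K[0,2])/K[0,0]*d,-(r-K[1,2])/K[1,1]*d,-d,1])
    return (np.linalg.inv(E)@pc)[:3]
def wz(f,at,z):
    a=w(f,at,0.2);b=w(f,at,1.0)
    return a+(b-a)*(z-a[2])/(b[2]-a[2])
E
python3 - <<'E'
from h import *
np.set_printoptions(precision=4,suppress=True)
for n in ("top","side"):
    f=grab_frame(n); save(f,n+'0.png'); print(n,np.linalg.inv(f["extrinsics"])[:3,3],[k for k in f])
    for q in ["guide_grip","guide_pointer","yellow_marker","switch_box","bat_end","spray","jar","feeder","stock_bin"]:
        for m in mark_of(f,q)[:4]: print(q,np.round(m["p"],2),np.round(m["at"],1),w(f,m["at"]))
print(current_time_s())
E
```

```text
top [ 0.2138 -0.05    1.2807] ['pixels', 'depth', 'intrinsics', 'extrinsics', 'shot']
guide_grip 0.87 [188.4 305.1] [ 0.5321 -0.0437  0.0725]
guide_pointer 0.7 [202.7 305. ] [ 0.4898 -0.0404  0.0702]
yellow_marker 0.74 [148.5 180.6] [0.6865 0.3223 0.064 ]
yellow_marker 0.38 [210.7 290.9] [0.4745 0.0031 0.0444]
switch_box 0.59 [299.7 406.6] [ 0.1944 -0.3002  0.0772]
switch_box 0.56 [210.1 390.1] [ 0.4494 -0.2851  0.0699]
bat_end 0.69 [323.6 407.6] [ 0.135  -0.2842  0.1306]
bat_end 0.64 [222.  397.7] [ 0.4032 -0.2905  0.1296]
spray 0.96 [235.5 437.4] [ 0.3646 -0.4095  0.0771]
jar 0.75 [148.2 182.4] [0.6886 0.3181 0.06  ]
feeder 0.86 [194.8 281. ] [0.5268 0.0301 0.038 ]
stock_bin 0.72 [219.5 201.9] [0.4759 0.2766 0.0046]
side [ 0.0148 -0.9514  1.0573] ['pixels', 'depth', 'intrinsics', 'extrinsics', 'shot']
guide_grip 0.8 [199.6 330.8] [ 0.5025 -0.0654  0.1542]
guide_pointer 0.61 [214.4 322.5] [ 0.4892 -0.0318  0.0619]
yellow_marker 0.51 [216. 316.] [ 0.4776 -0.0027  0.0337]
switch_box 0.97 [284.7 352.4] [ 0.43   -0.3471  0.0677]
switch_box 0.67 [317.3 275.5] [ 0.1792 -0.3617  0.0903]
switch_box 0.59 [265.3 333.7] [ 0.4191 -0.2492  0.0563]
bat_end 0.72 [292.5 248.3] [ 0.1344 -0.2812  0.1306]
bat_end 0.5 [264.6 333.4] [ 0.42   -0.2455  0.0553]
spray 0.57 [331.8 346.5] [ 0.3452 -0.4643  0.0465]
jar 0.91 [155.8 329.9] [0.6988 0.3115 0.0298]
jar 0.53 [209.9 326.5] [ 0.5057 -0.0302  0.0757]
feeder 0.92 [208.4 328.1] [ 0.5118 -0.0307  0.0809]
stock_bin 0.66 [183.2 281.8] [0.4402 0.2325 0.0281]
1.0
```

View pics/top0.png

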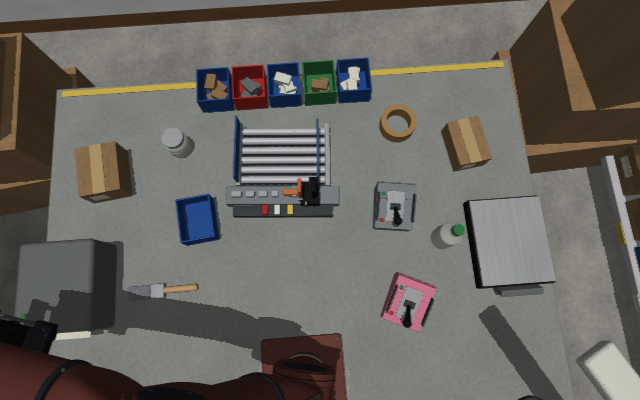

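View pics/side0.png

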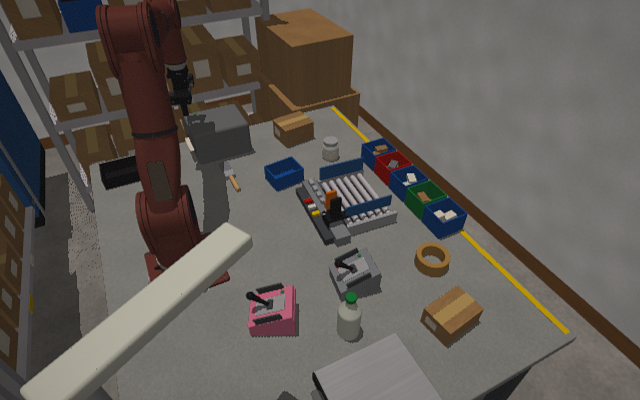

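Run:
```python
import cv2
a=cv2.imread('pics/top0.png')[170:270,240:440]; cv2.imwrite('pics/top0c.png',cv2.resize(a,None,fx=4,fy=4,interpolation=2))
a=cv2.imread('pics/side0.png')[170:320,250:450]; cv2.imwrite('pics/side0c.png',cv2.resize(a,None,fx=4,fy=4,interpolation=2))
```

```text
(no output)
```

View pics/top0c.png

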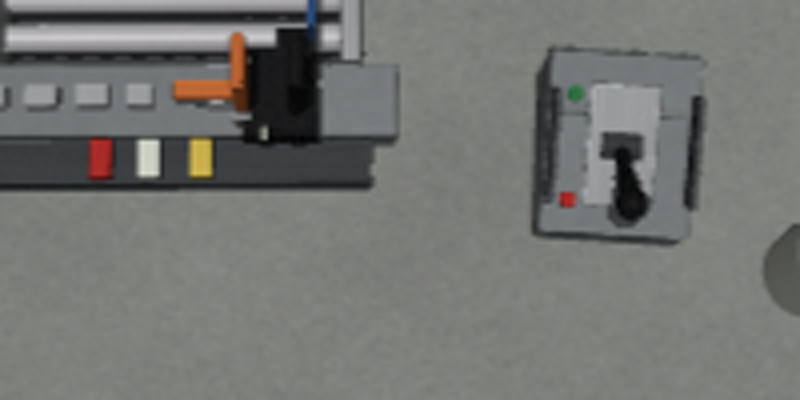

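View pics/side0c.png

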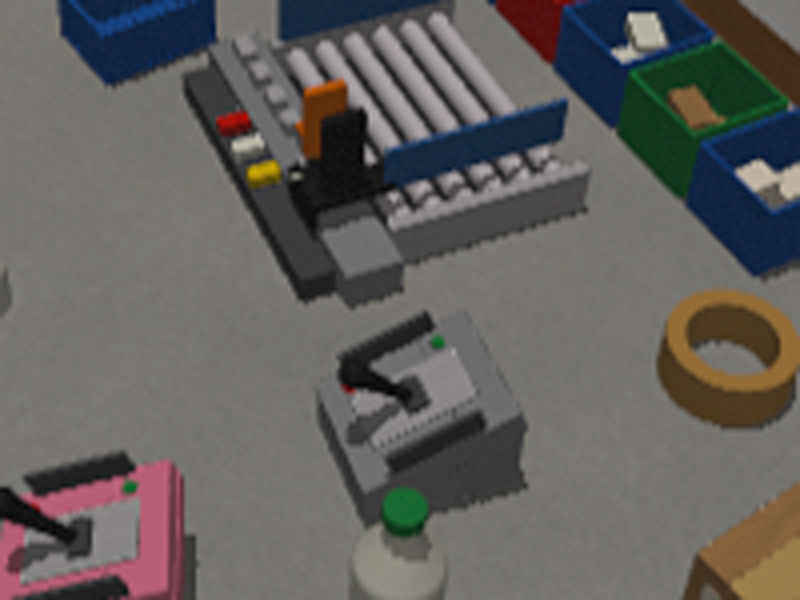

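Run:
```python
from h import *
np.set_printoptions(precision=4,suppress=True)
R0=np.array(current_ee_rot()); print(R0, current_contact_force())
# choose down orientation
cands=[]
for s in (1,-1):
    R=np.array([[s,0,0],[0,-s,0],[0,0,-1.]])
    q=inverse_kinematics([0.50,-0.02,0.34],R); print(s,q)
    if q is not None: cands.append((abs(np.array(q)-current_qpos()).max(),s))
s=min(cands)[1]; R=np.array([[s,0,0],[0,-s,0],[0,0,-1.]])
move_ptp([0.50,-0.02,0.34],R)
f=grab_frame("wrist"); save(f,'w1.png'); np.savez('w1.npz',**{k:np.array(f[k]) for k in f})
for q in ["guide_grip","guide_pointer","yellow_marker","feeder"]:
    for m in mark_of(f,q)[:4]: print(q,np.round(m["p"],2),np.round(m["at"],1),w(f,m["at"]))
    for m in boxes_of(f,q)[:2]: print(' box',q,np.round(m["p"],2),np.round(m["at"],1),w(f,m["at"]))
print(current_time_s(),current_contact_force())
```

```text
[[-0.9545  0.2982 -0.0001]
 [ 0.2982  0.9545 -0.    ]
 [ 0.0001 -0.     -1.    ]] [0.2452 0.0148 0.1407]
1 [-50.0495  -3.7123  45.5119  92.9184   2.6475  89.6852 -94.6124]
-1 [-32.9644  -2.1828  29.4724  92.36     1.0738  89.5406  86.4816]
guide_grip 0.76 [185.7 300.7] [ 0.5331 -0.053   0.0714]
guide_grip 0.58 [153.7 308.5] [ 0.4908 -0.0422  0.0713]
guide_grip 0.35 [76.8 71.3] [ 0.4011 -0.291   0.1271]
 box guide_grip 0.67 [181.7 294.2] [ 0.5276 -0.0614  0.0718]
guide_pointer 0.56 [155.7 309.1] [ 0.4933 -0.0414  0.0715]
 box guide_pointer 0.76 [183.7 297.6] [ 0.5306 -0.0571  0.0708]
yellow_marker 0.73 [78.8 70.7] [ 0.4031 -0.2913  0.1281]
yellow_marker 0.67 [144.4 347.5] [0.482  0.0096 0.0434]
 box yellow_marker 0.84 [143.5 346.4] [0.4808 0.0081 0.0435]
feeder 0.87 [168.7 357.1] [0.5163 0.0239 0.0391]
 box feeder 0.77 [201.2 348.8] [0.5659 0.0137 0.0309]
 box feeder 0.72 [131.5 112.3] [ 0.4624 -0.2866  0.0777]
4.0083 [-0.2389 -0.0708 -0.454 ]
```

View pics/w1.png

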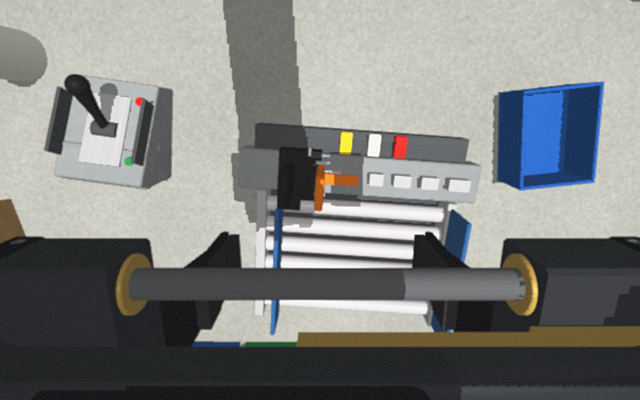

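```bash
cat > an.py <<'E'
from h import *
def cloud(f):
    K=np.array(f["intrinsics"]);E=np.array(f["extrinsics"]);d=np.array(f["depth"]);h,wd=d.shape
    c,r=np.meshgrid(np.arange(wd),np.arange(h))
    P=np.stack([(c-K[0,2])/K[0,0]*d,-(r-K[1,2])/K[1,1]*d,-d,np.ones_like(d)],-1)@np.linalg.inv(E).T
    P=P[...,:3].copy(); P[d<=0]=np.nan; return P
E
python3 - <<'E'
from an import *
np.set_printoptions(precision=4,suppress=True)
f=np.load('w1.npz'); P=cloud(f); C=f["pixels"].astype(int); R,G,B=C[...,0],C[...,1],C[...,2]
def reg(m,lo,hi): 
    with np.errstate(invalid='ignore'): return m&(P[...,0]>lo[0])&(P[...,0]<hi[0])&(P[...,1]>lo[1])&(P[...,1]<hi[1])&(P[...,2]>lo[2])&(P[...,2]<hi[2])
L=reg(R>0,(0.44,-0.2,0.1),(0.6,0.2,0.2))
print('zmax',P[L][:,2].max() if L.any() else None)
for n,m in [('tops',reg(R>0,(0.44,-0.2,0.14),(0.6,0.2,0.2))),('orange',reg((R>1.6*B)&(R>130)&(G<R*0.75),(0.44,-0.2,0.1),(0.6,0.2,0.2))),
 ('yellow',reg((R>150)&(G>130)&(B<110),(0.44,-0.1,0.02),(0.52,0.1,0.06))),('red',reg((R>130)&(G<80),(0.44,-0.1,0.02),(0.52,0.2,0.06))),
 ('white',reg((R>180)&(B>180),(0.44,0,0.036),(0.5,0.1,0.06))),('pointer',reg((R>170)&(B>170),(0.44,-0.1,0.055),(0.505,0.0,0.09)))]:
    q=P[m]; print(n,len(q)); 
    if len(q): print(q.min(0),q.max(0),np.median(q,0),q.mean(0))
m=reg(R>0,(0.44,-0.25,0.027),(0.6,0.2,0.045))
# ledge
m=reg(R<90,(0.44,-0.25,0.02),(0.5,0.25,0.036)); q=P[m]; print('ledge',len(q),q.min(0),q.max(0)); print(cv2.minAreaRect(q[:,:2].astype(np.float32)*1000))
# front edge line fit
ys=np.linspace(-0.12,0.15,28); e=[]
for a,b in zip(ys[:-1],ys[1:]):
    s=q[(q[:,1]>a)&(q[:,1]<b)]
    if len(s)>5: e.append(((a+b)/2,np.percentile(s[:,0],5)))
e=np.array(e);pp=np.polyfit(e[:,0],e[:,1],1);print(pp, np.abs(np.polyval(pp,e[:,0])-e[:,1]).max())
a=f["pixels"][110:220,220:440,::-1]; cv2.imwrite('pics/w1c.png',cv2.resize(a,None,fx=3.5,fy=3.5,interpolation=2))
a=f["pixels"][60:200,40:190,::-1]; cv2.imwrite('pics/w1b.png',cv2.resize(a,None,fx=4,fy=4,interpolation=2))
E
```

```text
zmax 0.15547724081298075
tops 757
[ 0.5001 -0.0736  0.14  ] [ 0.5416 -0.0217  0.1555] [ 0.5196 -0.0617  0.1527] [ 0.5198 -0.0493  0.152 ]
orange 341
[ 0.5029 -0.0327  0.1027] [ 0.5416 -0.0217  0.1549] [ 0.5173 -0.0271  0.1527] [ 0.5185 -0.027   0.1486]
yellow 274
[ 0.4652 -0.0015  0.0279] [0.494  0.0169 0.0454] [0.4789 0.0074 0.0429] [0.4794 0.0072 0.042 ]
red 276
[0.4707 0.0729 0.0264] [0.5032 0.0909 0.0455] [0.4855 0.0811 0.0429] [0.4855 0.0811 0.0425]
white 255
[0.4681 0.0378 0.0389] [0.4981 0.054  0.0459] [0.4827 0.0457 0.0431] [0.4826 0.0457 0.043 ]
pointer 0
ledge 1945 [ 0.44   -0.2495  0.02  ] [0.4998 0.2373 0.0359]
((469.9797058105469, -6.1186065673828125), (486.8016052246094, 59.664608001708984), 89.97215270996094)
[0.0654 0.4633] 0.0008157332323331934
```

View pics/w1c.png

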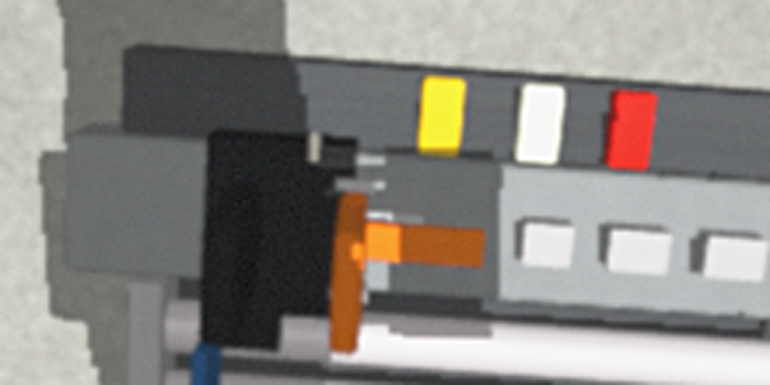

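View pics/w1b.png

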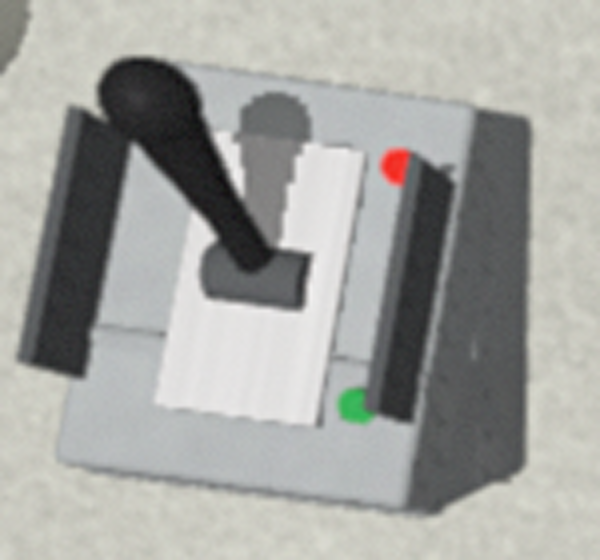

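```bash
cat >> h.py <<'E'
th=np.arctan(0.0654); u=np.array([np.sin(th),np.cos(th),0]); v=np.array([np.cos(th),-np.sin(th),0])
G0=np.array([0.5208,-0.0477,0.128])
def Rf():
    q=np.array(current_ee_rot()); s=np.sign(q[1,1])
    y=s*u; z=np.array([0,0,-1.]); return np.stack([np.cross(y,z),y,z],1)
E
python3 - <<'E'
from h import *
from an import *
np.set_printoptions(precision=4,suppress=True)
f=np.load('w1.npz'); P=cloud(f); print('stub',P[180,330],P[180,345],P[180,352])
R=Rf(); g=G0-0.008*u
move_ptp(list(g+[0,0,0.09]),R)
print(move_straight(list(g),velocity=0.1,force_limit=8), current_tcp_pos(),current_contact_force())
f=grab_frame("side"); save(f,'s1.png')
command_gripper(0.0)
print(current_width(),current_tcp_pos(),current_contact_force(),current_time_s())
f2=grab_frame("side"); save(f2,'s2.png')
a=np.vstack([cv2.resize(x["pixels"][150:260,250:430,::-1],None,fx=2.7,fy=2.7) for x in (f,f2)]); cv2.imwrite('pics/s12.png',a)
E
```

```text
stub [ 0.5251 -0.0143  0.0725] [0.5253 0.0054 0.0717] [0.5252 0.0146 0.0721]
False [ 0.5208 -0.0557  0.1286] [-0.2266 -0.0604 -0.1063]
0.023454240725339515 [ 0.5205 -0.056   0.1281] [-0.01   -1.3105  3.0327] 6.7417
```

View pics/s12.png

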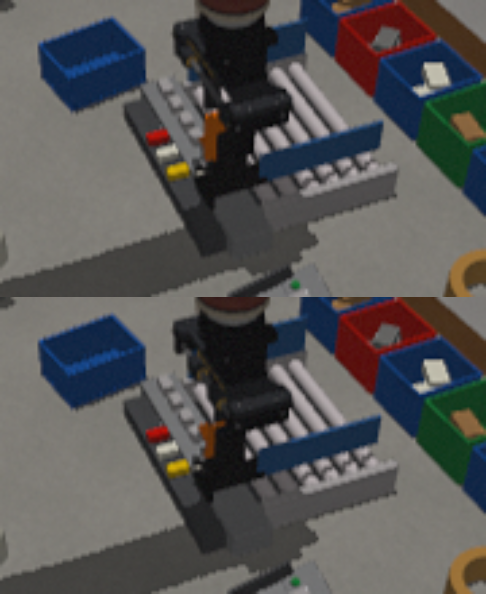

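Run:
```python
from h import *
np.set_printoptions(precision=4,suppress=True)
f=grab_frame("wrist"); save(f,'w2.png')
f=grab_frame("top"); cv2.imwrite('pics/t2.png',cv2.resize(f["pixels"][160:240,220:360,::-1],None,fx=5,fy=5,interpolation=2))
```

```text
(no output)
```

View pics/w2.png

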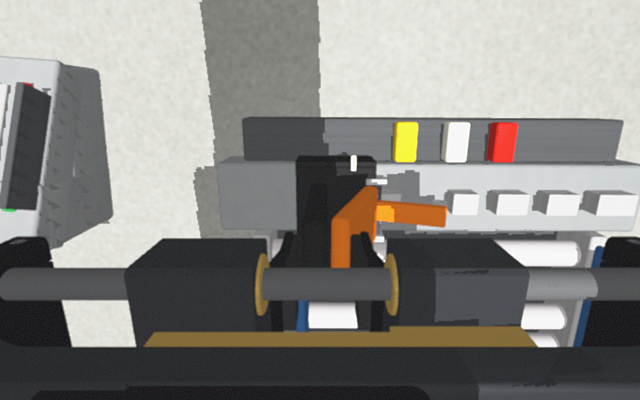

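View pics/t2.png

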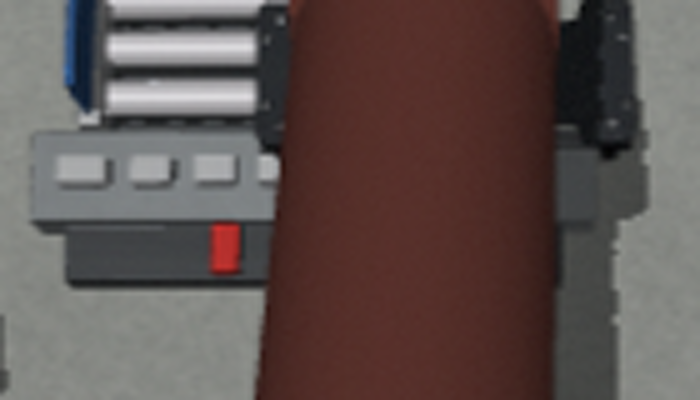

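```bash
cat >> h.py <<'E'
def gap(f):
    # pointer (brightest at z~.072) and yellow via colour; along-rail distance yellow - pointer
    from an import cloud
    P=cloud(f); C=f["pixels"].astype(int); R,G,B=C[...,0],C[...,1],C[...,2]
    with np.errstate(invalid='ignore'):
        a=(P@u); b=(P@v)
        ym=(R>150)&(G>130)&(B<110)&(P[...,2]>.035)&(P[...,2]<.05)&(abs(P[...,0]-.48)<.03)&(abs(P[...,1])<.06)
        pm=(R>120)&(B>120)&(abs(R-B)<60)&(P[...,2]>.06)&(P[...,2]<.085)&(b<b[ym].max()+.006)&(b>b[ym].max()-.02)&(abs(P[...,1])<.09)
    return np.median(a[ym]), (np.median(a[pm]) if pm.any() else None), ym.sum(), pm.sum(), (P[pm].mean(0) if pm.any() else None)
E
python3 - <<'E'
from h import *
f=grab_frame("wrist"); print(gap(f))
for m in mark_of(f,"guide_pointer")[:3]: p=wz(f,m["at"],0.072); print(m["p"],m["at"],p,p@u)
print(wz(f,[163,353],.072)@u)
p=np.array(current_tcp_pos()); print(p,p@u,current_contact_force())
E
```

```text
(np.float64(0.03768012171895539), np.float64(-0.0031786566185284418), np.int64(875), np.int64(93), array([ 0.48927818, -0.0343525 ,  0.07173241]))
0.79 [164.4, 354.7] [ 0.48936645 -0.03453243  0.072     ] -0.002522476605332514
-0.0037027405975183204
[ 0.520432   -0.0557301   0.12809115] -0.021647600567080684 [-0.10118891 -1.55351388  2.03243561]
```

Run:
```python
from h import *
p=np.array(current_tcp_pos())
print(move_straight(list(p+0.029*u),velocity=0.05,force_limit=20),current_tcp_pos(),current_contact_force(),current_width())
f=grab_frame("wrist"); print(gap(f)); save(f,'w3.png')
print(current_time_s())
```

```text
False [ 0.52248982 -0.02610245  0.12808783] [2.89978132 1.44398394 1.30379317] 0.023177097402689553
(np.float64(0.03810997582476027), np.float64(0.02662098497049606), np.int64(763), np.int64(93), array([ 0.49135873, -0.0046177 ,  0.07165204]))
7.775
```

View pics/w3.png

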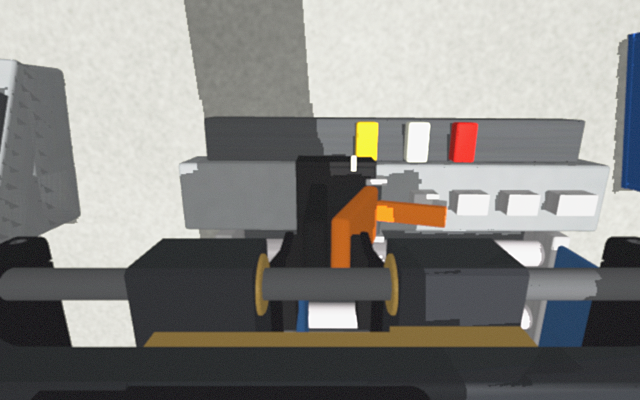

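Run:
```python
from h import *
command_gripper(0.087); dwell(0.2)
f=grab_frame("wrist"); print(gap(f)); save(f,'w4.png')
p=np.array(current_tcp_pos()); f0=np.array(current_contact_force()); print(current_width(),f0)
hit=move_straight(list(p+0.029*u),velocity=0.08,force_limit=8); print('approach',hit,(np.array(current_tcp_pos())-p)@u,(np.array(current_contact_force())-f0)@u)
f=grab_frame("wrist"); print(gap(f)); save(f,'w5.png')
print(current_time_s())
```

```text
(np.float64(0.03839912269521783), np.float64(0.022598912167152683), np.int64(791), np.int64(103), array([ 0.49060473, -0.00910799,  0.07185303]))
0.08693393098820121 [ 0.26610894 -0.45535473  0.23072603]
approach False 0.02972676995960382 0.40369979145000695
(np.float64(0.038847714554854605), np.float64(0.025768634617603852), np.int64(767), np.int64(82), array([ 0.49063289, -0.00477411,  0.0723822 ]))
9.825
```

View pics/w4.png

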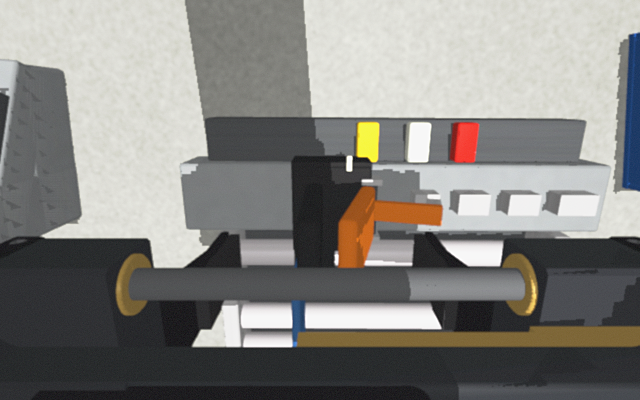

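View pics/w5.png

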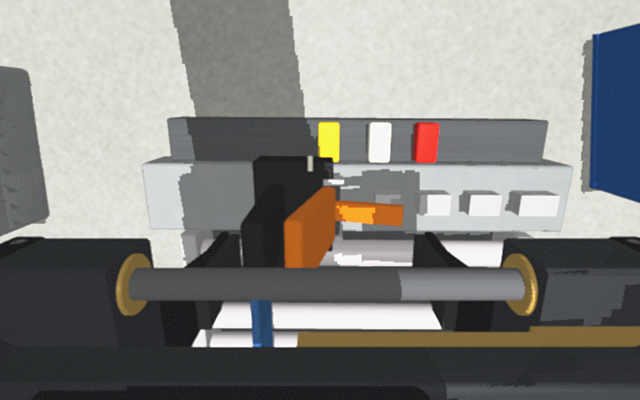

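Run:
```python
from h import *
p=np.array(current_tcp_pos()); f0=np.array(current_contact_force())
hit=move_straight(list(p+0.026*u),velocity=0.03,force_limit=14); print(hit,(np.array(current_tcp_pos())-p)@u,(np.array(current_contact_force())-f0)@u)
f=grab_frame("wrist"); print(gap(f)); save(f,'w6.png')
print(current_time_s())
```

```text
True 0.018084022364066598 -2.605526442773021
(np.float64(0.03870612678876245), np.float64(0.041302819675673855), np.int64(734), np.int64(74), array([0.49141489, 0.0092614 , 0.07259141]))
10.55
```

View pics/w6.png

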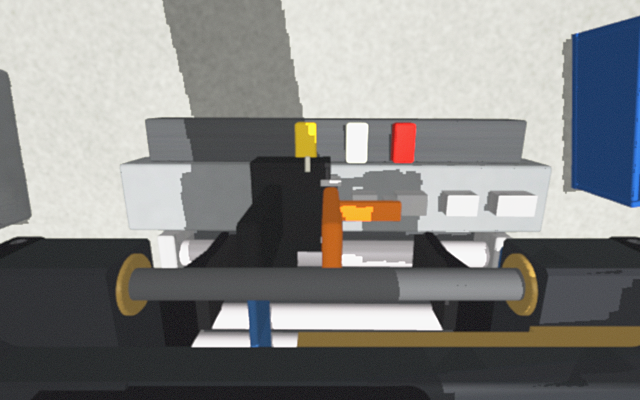

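Run:
```python
from h import *
np.set_printoptions(precision=4,suppress=True)
p=np.array(current_tcp_pos())
move_straight(list(p-0.018*u),velocity=0.08); dwell(0.35)
f=grab_frame("wrist"); print(gap(f)); save(f,'w7.png'); print(current_contact_force())
p=np.array(current_tcp_pos())
print(move_straight(list(p+[0,0,0.19]),velocity=0.2,force_limit=12))
f=grab_frame("wrist"); print(gap(f)); save(f,'w8.png')
move_ptp([0.5,-0.22,0.36],Rf())
f=grab_frame("wrist"); save(f,'w9.png'); np.savez('w9.npz',**{k:np.array(f[k]) for k in f})
for q in ["switch_box","bat_end","spray"]:
    for m in mark_of(f,q)[:3]: print(q,np.round(m["p"],2),np.round(m["at"],1),w(f,m["at"]))
print(current_time_s(),current_ee_rot())
```

```text
(np.float64(0.038655804007596176), np.float64(0.04127128965405984), np.int64(717), np.int64(100), array([0.4923, 0.0102, 0.0715]))
[-0.1157 -0.1042  0.4117]
False
(np.float64(0.038033521084712), np.float64(0.041590263807384294), np.int64(237), np.int64(34), array([0.4922, 0.0096, 0.0719]))
switch_box 0.88 [132.5 271.9] [ 0.4608 -0.2866  0.0782]
bat_end 0.71 [ 82.1 252.6] [ 0.4002 -0.2951  0.125 ]
spray 0.75 [ 65.7 167.1] [ 0.3712 -0.4076  0.0787]
13.575 [[-0.9981  0.0623 -0.0007]
 [ 0.0623  0.9981  0.0003]
 [ 0.0007  0.0002 -1.    ]]
```

View pics/w8.png

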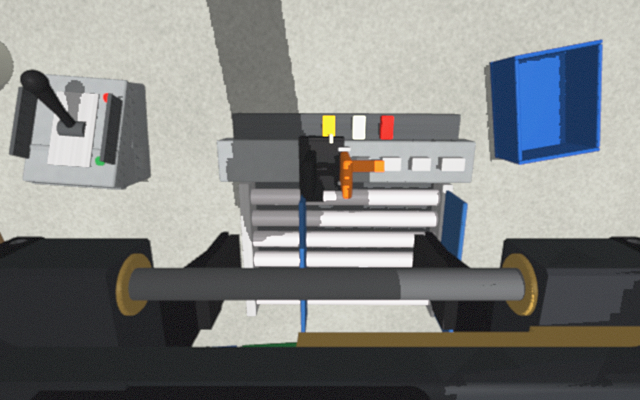

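View pics/w9.png

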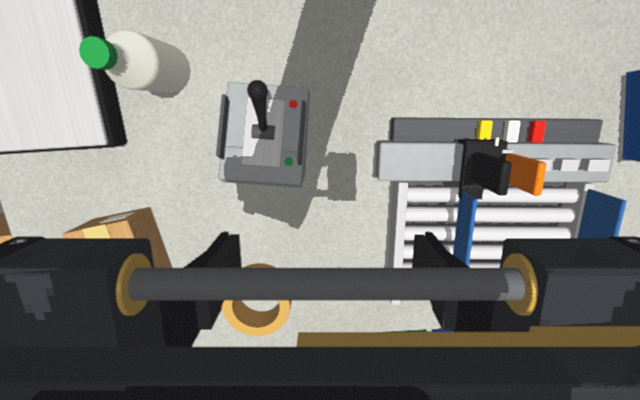

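Run:
```python
from an import *
np.set_printoptions(precision=4,suppress=True)
for nm in ('w9.npz','w1.npz'):
    f=np.load(nm); P=cloud(f); C=f["pixels"].astype(int); R,G,B=C[...,0],C[...,1],C[...,2]
    with np.errstate(invalid='ignore'):
        reg=(abs(P[...,0]-.45)<.1)&(abs(P[...,1]+.29)<.1)
        red=reg&(R>130)&(G<70)&(P[...,2]>.03); gr=reg&(G>90)&(R<80)&(P[...,2]>.03)
        body=reg&(P[...,2]>.045)&(P[...,2]<.1)&(R>100)&(abs(R-B)<40)
        ball=reg&(P[...,2]>.112)&(R<90)
    r=P[red].mean(0);g=P[gr].mean(0);print(nm,r,g,'yaw',np.degrees(np.arctan2((g-r)[1],(g-r)[0])))
    q=P[body][:,:2].astype(np.float32)*1000; print('body',cv2.minAreaRect(q), P[body].min(0),P[body].max(0))
    b=P[ball]; print('ball',len(b),b.mean(0),b[:,2].max(),b[b[:,2].argmax()],b.min(0),b.max(0))
    from scipy.optimize import least_squares
    s=b[b[:,2]>.120]; print('sphere',least_squares(lambda x:np.linalg.norm(s-x,axis=1)-.012,s.mean(0)-[0,0,.01],loss='soft_l1',f_scale=.001).x)
    for m in (red,gr): print(np.argwhere(m).mean(0))
f=np.load('w9.npz');a=f["pixels"][60:210,190:330,::-1]; cv2.imwrite('pics/w9c.png',cv2.resize(a,None,fx=4,fy=4,interpolation=2))
```

```text
w9.npz [ 0.4262 -0.2584  0.057 ] [ 0.4986 -0.2682  0.0835] yaw -7.702993300759347
body ((464.3016662597656, -300.0543518066406), (109.23886108398438, 132.03485107421875), 81.8639907836914) [ 0.3927 -0.362   0.0451] [ 0.5359 -0.237   0.0997]
ball 53548 [ 0.4717 -0.2466  0.4689] 0.4931801289758944 [ 0.4719 -0.2324  0.4932] [ 0.399  -0.3022  0.1121] [ 0.508  -0.19    0.4932]
sphere [ 0.4713 -0.2495  0.4731]
[103.6415 292.6038]
[161.0469 288.2344]
w1.npz [ 0.4254 -0.2594  0.0569] [ 0.4986 -0.2686  0.0841] yaw -7.1880053276212115
body ((464.468017578125, -299.51080322265625), (110.44740295410156, 132.5363311767578), 81.74684143066406) [ 0.3935 -0.3611  0.045 ] [ 0.5378 -0.2372  0.0996]
ball 522 [ 0.4115 -0.2879  0.1236] 0.1311864199739638 [ 0.4096 -0.2922  0.1312] [ 0.3987 -0.2995  0.112 ] [ 0.428  -0.2795  0.1312]
sphere [ 0.409  -0.2922  0.118 ]
[100.8387 138.5161]
[161.1053 128.2368]
```

View pics/w9c.png

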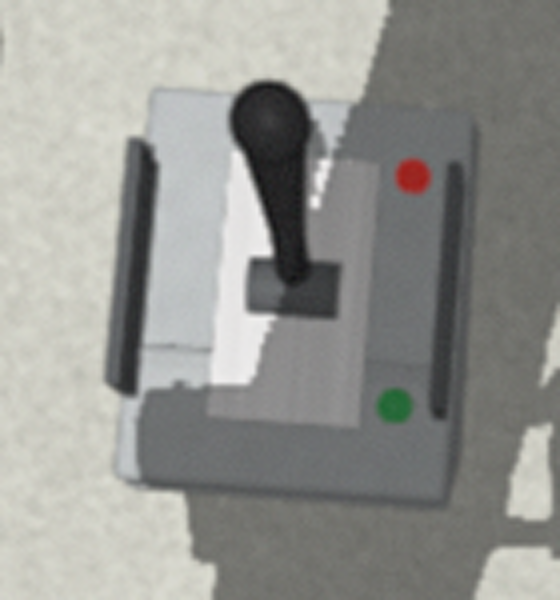

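```bash
cat >> h.py <<'E'
a8=np.radians(-8.1); bx=np.array([np.cos(a8),np.sin(a8),0]); by=np.array([-np.sin(a8),np.cos(a8),0]); BC=np.array([0.4643,-0.2998,0])
def bp(x,y,z): return list(BC+x*bx+y*by+[0,0,z])
def Rb():
    y=by; z=np.array([0,0,-1.]); return np.stack([np.cross(y,z),y,z],1)
E
python3 - <<'E'
from h import *
np.set_printoptions(precision=4,suppress=True)
for p in [bp(-.095,.003,.28),bp(-.095,.003,.130),bp(-.02,.003,.155)]: print(p,inverse_kinematics(p,Rb()))
command_gripper(0.0)
move_ptp(bp(-.098,.003,.28),Rb())
print(move_straight(bp(-.098,.003,.130),velocity=0.15,force_limit=8),current_tcp_pos(),current_contact_force())
f=grab_frame("side"); save(f,'s3.png'); cv2.imwrite('pics/s3c.png',cv2.resize(f["pixels"][150:350,230:470,::-1],None,fx=3,fy=3))
f=grab_frame("wrist"); save(f,'w10.png'); print(current_time_s())
E
```

```text
[np.float64(0.3706704562127398), np.float64(-0.28344431199278), np.float64(0.28)] [-20.8203 -10.2352  47.2223 103.2334   7.5382  83.8114 107.0263]
[np.float64(0.3706704562127398), np.float64(-0.28344431199278), np.float64(0.13)] [-21.471   -1.6421  53.7641 116.1654   1.4636  64.8127 113.5588]
[np.float64(0.4449222305414816), np.float64(-0.2940119043880987), np.float64(0.155)] [-15.8417   9.0977  49.4962 105.9756  -7.4372  68.2537 117.9649]
False [ 0.3683 -0.2833  0.1307] [ 0.3619 -0.5322 -0.031 ]
17.0583
```

View pics/s3c.png

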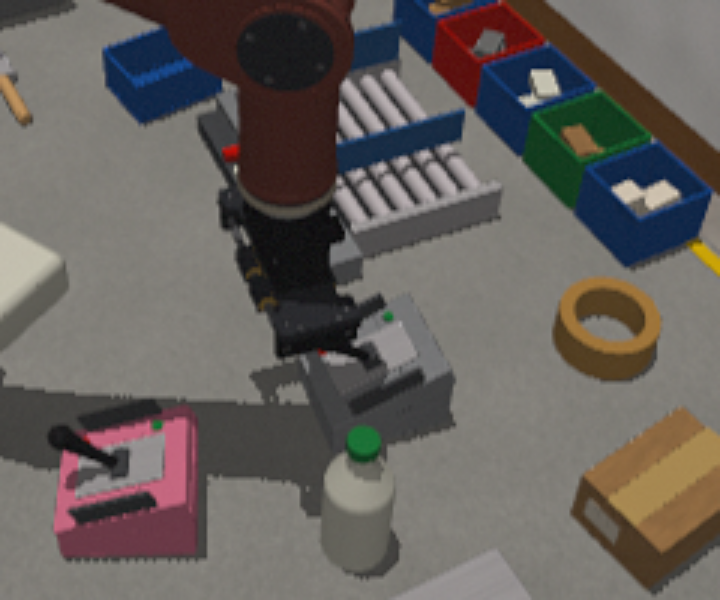

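View pics/w10.png

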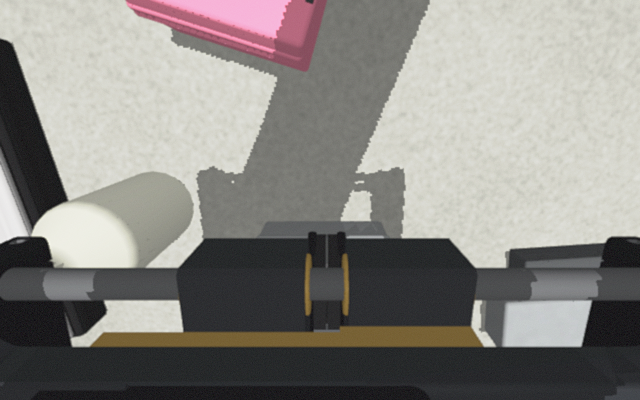

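Run:
```python
from h import *
np.set_printoptions(precision=4,suppress=True)
F=lambda:np.array(current_contact_force())
rel=lambda:((np.array(current_tcp_pos())-BC)@bx,(np.array(current_tcp_pos())-BC)@by,current_tcp_pos()[2])
print('contact',move_straight(bp(-.074,.003,.130),velocity=0.06,force_limit=3),rel(),F())
x=rel()[0]
print('push1',move_straight(bp(x+.029,.003,.149),velocity=0.05,force_limit=35),rel(),F())
print('push2',move_straight(bp(x+.040,.003,.152),velocity=0.05,force_limit=35),rel(),F())
print(current_time_s())
f=grab_frame("side"); cv2.imwrite('pics/s4c.png',cv2.resize(f["pixels"][150:350,230:470,::-1],None,fx=3,fy=3))
```

```text
contact False (np.float64(-0.07429588165510387), np.float64(0.0028346283008675276), np.float64(0.12990730854144594)) [-0.7263 -0.4643 -0.6409]
push1 False (np.float64(-0.0456254040717785), np.float64(0.002924380164748109), np.float64(0.14878492713222075)) [ 0.0834  1.0501 -0.2399]
push2 False (np.float64(-0.0340670125807152), np.float64(0.0029458561068147686), np.float64(0.15196980220710465)) [-0.4996  0.1651 -0.1941]
18.825
```

View pics/s4c.png

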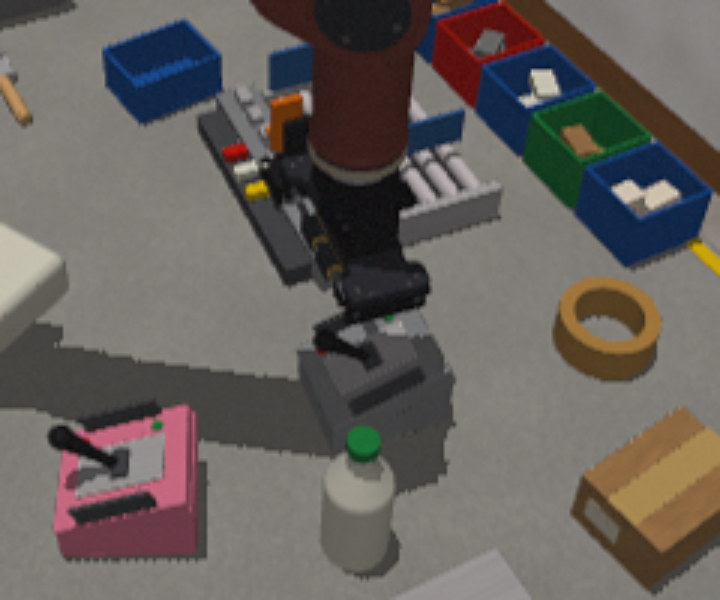

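Run:
```python
from h import *
np.set_printoptions(precision=4,suppress=True)
f=grab_frame("side"); cv2.imwrite('pics/s5c.png',cv2.resize(f["pixels"][215:315,300:400,::-1],None,fx=6,fy=6,interpolation=2))
print([ (m["p"],m["at"]) for m in mark_of(f,"bat_end")[:3]])
f=grab_frame("wrist"); save(f,'w11.png');print(current_ee_rot(),current_width())
f=grab_frame("top"); cv2.imwrite('pics/t5.png',cv2.resize(f["pixels"][160:260,340:460,::-1],None,fx=5,fy=5,interpolation=2))
```

```text
[(0.61, [293.6, 246.3]), (0.53, [264.8, 332.2])]
[[-0.99    0.1411 -0.0002]
 [ 0.1411  0.99    0.0001]
 [ 0.0002  0.0001 -1.    ]] 0.00010742928434267498
```

View pics/s5c.png

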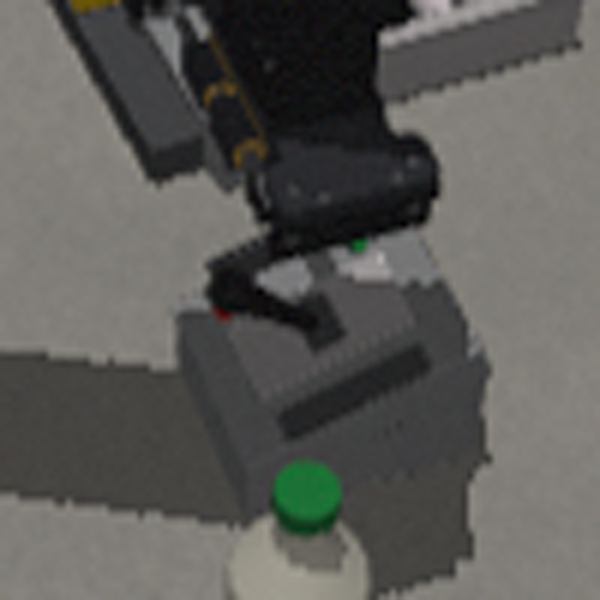

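View pics/w11.png

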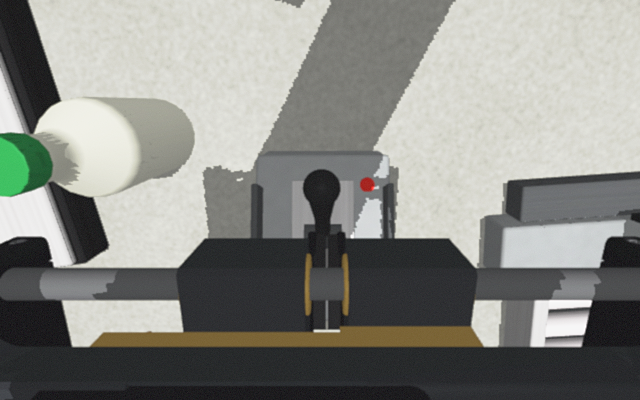

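Run:
```python
from h import *
np.set_printoptions(precision=4,suppress=True)
F=lambda:np.array(current_contact_force())
rel=lambda:((np.array(current_tcp_pos())-BC)@bx,(np.array(current_tcp_pos())-BC)@by,current_tcp_pos()[2])
x=rel()[0]
print(move_straight(bp(x+.004,.003,.21),velocity=0.12,force_limit=10),F())
move_straight(bp(-.100,.003,.21),velocity=0.2)
print(move_straight(bp(-.100,.003,.120),velocity=0.12,force_limit=6),rel(),F())
f=grab_frame("side"); cv2.imwrite('pics/s6c.png',cv2.resize(f["pixels"][215:335,260:400,::-1],None,fx=5,fy=5,interpolation=2))
print('contact',move_straight(bp(-.066,.003,.120),velocity=0.04,force_limit=4),rel(),F())
print(current_time_s())
f=grab_frame("side"); cv2.imwrite('pics/s7c.png',cv2.resize(f["pixels"][215:335,260:400,::-1],None,fx=5,fy=5,interpolation=2))
```

```text
False [ 0.1609 -0.8057 -0.8323]
False (np.float64(-0.09958165313217598), np.float64(0.002717772073896356), np.float64(0.12046481761268492)) [ 0.6032  0.2867 -0.9141]
contact False (np.float64(-0.06628041439642937), np.float64(0.002913243831821566), np.float64(0.11993766787654947)) [-0.9731 -0.5424  0.0335]
22.1583
```

View pics/s6c.png

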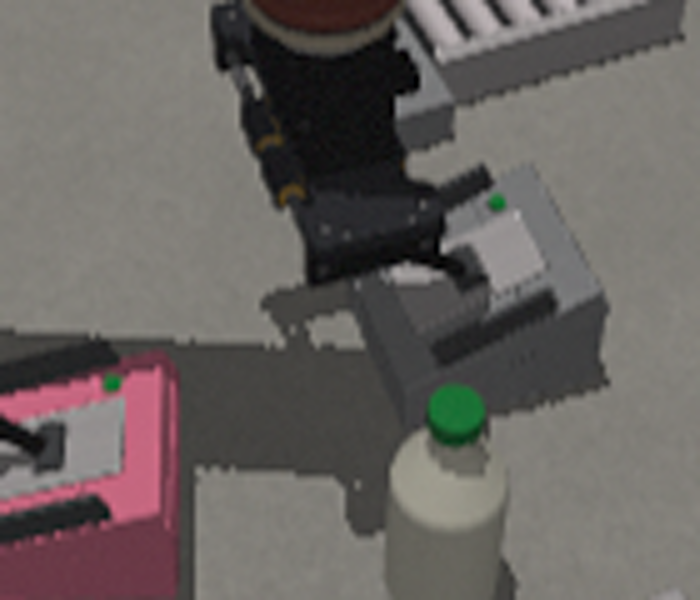

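View pics/s7c.png

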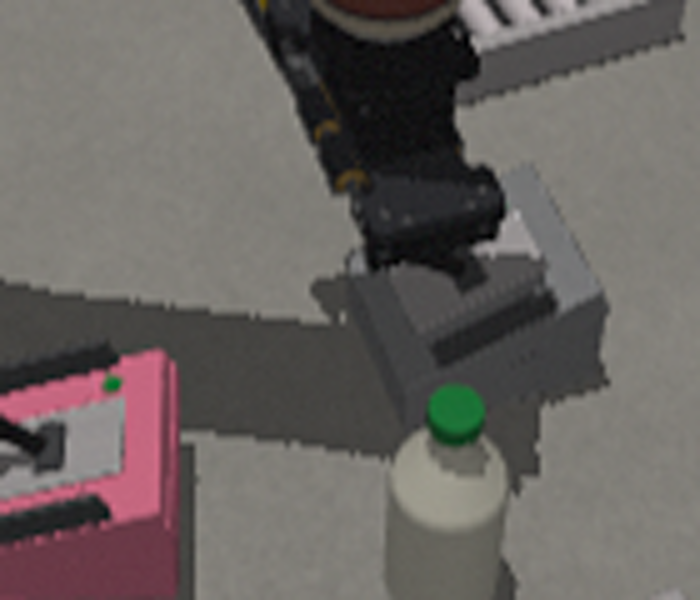

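Run:
```python
from h import *
np.set_printoptions(precision=4,suppress=True)
F=lambda:np.array(current_contact_force())
rel=lambda:np.array([(np.array(current_tcp_pos())-BC)@bx,(np.array(current_tcp_pos())-BC)@by,current_tcp_pos()[2]])
x,z=-.066,.120
for i in range(6):
    x+=.003; h=move_straight(bp(x,.003,z),velocity=0.04,force_limit=30); print(h,rel(),F())
    if F()@bx<-3: break
f=grab_frame("wrist"); save(f,'w12.png'); d=f["depth"]; print(current_time_s())
f=grab_frame("side"); cv2.imwrite('pics/s8c.png',cv2.resize(f["pixels"][215:335,260:400,::-1],None,fx=5,fy=5,interpolation=2))
```

```text
False [-0.0629  0.003   0.1201] [ 0.1274  0.1374 -0.6081]
False [-0.0598  0.003   0.12  ] [0.3386 0.2064 0.0184]
False [-0.0568  0.003   0.12  ] [0.3867 0.6651 1.071 ]
False [-0.0538  0.003   0.12  ] [ 0.0367 -0.8431 -0.079 ]
False [-0.0509  0.003   0.12  ] [ 0.2209  0.2936 -0.9016]
False [-0.0479  0.003   0.12  ] [-0.5772  0.5683 -0.6528]
23.7583
```

View pics/s8c.png

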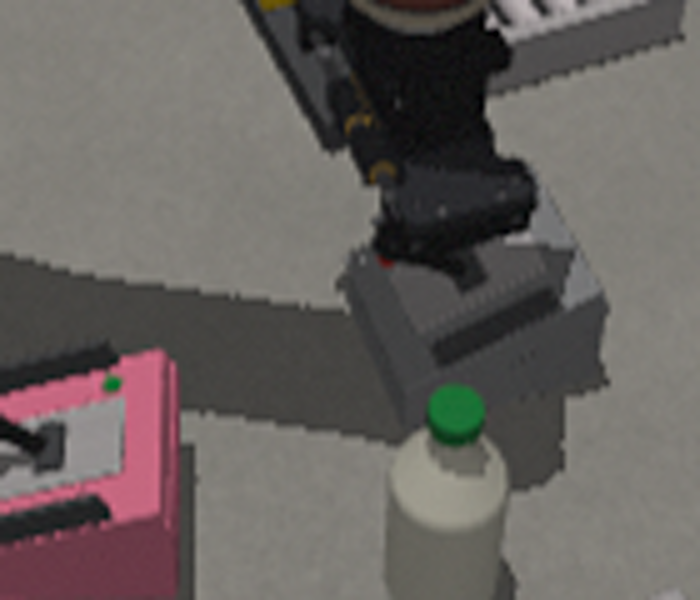

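View pics/w12.png

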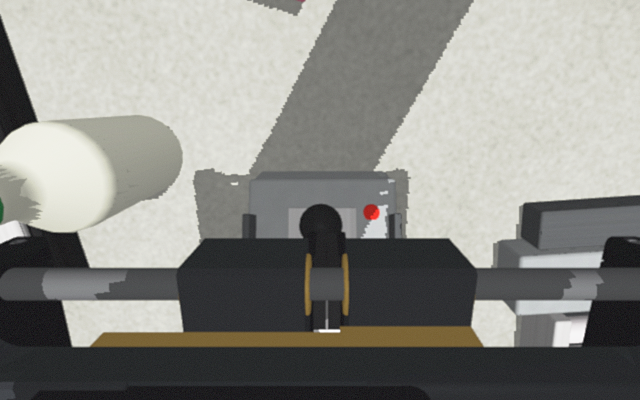

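Run:
```python
from an import *
np.set_printoptions(precision=4,suppress=True)
f=grab_frame("wrist"); K=np.array(f["intrinsics"]);E=np.array(f["extrinsics"]); print('cam',np.linalg.inv(E)[:3,3],K[0,0])
def pr(p): 
    c=E@np.append(p,1); return K[1,2]-K[1,1]*c[1]/-c[2], K[0,2]+K[0,0]*c[0]/-c[2], -c[2]
t=np.array(current_tcp_pos()); print(t,'tcp px',pr(t),'tip',pr(t-[0,0,.017]))
P=cloud(f)
for r in range(205,262,5): print(r,P[r,321],P[r,335])
print(current_qpos(),current_tau())
for n in ("top","side"):
    f=grab_frame(n); K=np.array(f["intrinsics"]);E=np.array(f["extrinsics"]); print(n,'tip px',pr(t-[0,0,.017]),'ball px',pr(np.array([.409,-.2922,.118])))
    Q=cloud(f)
```

```text
cam [ 0.3444 -0.2801  0.2988] 347.6357758315385
[ 0.4171 -0.2901  0.12  ] tcp px (np.float64(240.0634485544264), np.float64(326.85787238313), np.float64(0.1918899772419573)) tip (np.float64(229.2084518236079), np.float64(326.80502978523776), np.float64(0.20827228932774472))
205 [ 0.3971 -0.2904  0.1187] [ 0.4175 -0.2839  0.0538]
210 [ 0.3986 -0.2906  0.1229] [ 0.4013 -0.2833  0.1175]
215 [ 0.4    -0.2907  0.1271] [ 0.4021 -0.2836  0.1237]
220 [ 0.4023 -0.291   0.1282] [ 0.4045 -0.2839  0.1249]
225 [ 0.4042 -0.2913  0.1305] [ 0.4066 -0.2843  0.1267]
230 [ 0.4069 -0.2917  0.1307] [ 0.4093 -0.2846  0.127 ]
235 [ 0.4072 -0.2916  0.1369] [ 0.4076 -0.2847  0.1384]
240 [ 0.4068 -0.2915  0.1443] [ 0.4075 -0.2848  0.1449]
245 [ 0.4066 -0.2913  0.151 ] [ 0.4074 -0.285   0.1511]
250 [ 0.4066 -0.2912  0.1565] [ 0.4073 -0.2851  0.1568]
255 [ 0.407  -0.2912  0.1609] [ 0.4078 -0.2853  0.161 ]
260 [ 0.4071 -0.2912  0.1656] [ 0.4078 -0.2854  0.1659]
[-20.852    8.2589  55.4454 111.735   -7.578   63.7638 119.5787] [ -0.0265 -28.3321   4.7252 -36.8959   0.0702   0.047    0.0014]
top tip px (np.float64(218.79711489572864), np.float64(395.1853892585789), np.float64(1.1970541398098105)) ball px (np.float64(220.62341385355262), np.float64(397.2872250044024), np.float64(1.1806179899630844))
side tip px (np.float64(265.2560998627682), np.float64(339.9256268790296), np.float64(1.214010114123604)) ball px (np.float64(263.50876049865275), np.float64(338.0612182724633), np.float64(1.199728908334393))
```

Run:
```python
from an import *
np.set_printoptions(precision=4,suppress=True)
print(move_straight(bp(-.105,.003,.120),velocity=0.1,force_limit=15))
t=np.array(current_tcp_pos())
for n in ("side","wrist","top"):
    f=grab_frame(n); P=cloud(f)
    with np.errstate(invalid='ignore'): m=(abs((P-t)@bx)<.014)&(abs((P-t)@by)<.03)&(P[...,2]>.07)&(P[...,2]<.16)
    q=P[m]; print(n,len(q), t)
    if len(q):
        print('zmin',np.sort(q[:,2])[:8]); rel=np.stack([(q-t)@bx,(q-t)@by,q[:,2]-t[2]],1)
        for lo in np.arange(-.035,.03,.005):
            s=rel[(rel[:,2]>lo)&(rel[:,2]<lo+.005)]
            if len(s): print('%.3f'%lo,len(s),s.min(0),s.max(0))
    if n=="side":
        save(f,'s9.png'); cv2.imwrite('pics/s9c.png',cv2.resize(f["pixels"][215:315,270:390,::-1],None,fx=6,fy=6,interpolation=2))
    if n=="wrist": cv2.imwrite('pics/w13c.png',cv2.resize(f["pixels"][180:300,240:400,::-1],None,fx=5,fy=5,interpolation=2))
print(current_time_s())
```

```text
False
side 0 [ 0.3614 -0.2819  0.1202]
wrist 747 [ 0.3614 -0.2819  0.1202]
zmin [0.1361 0.1361 0.1362 0.1364 0.1364 0.1365 0.1366 0.1366]
0.015 100 [-0.0118 -0.0094  0.0159] [-0.0095  0.0088  0.02  ]
0.020 153 [-0.0122 -0.0093  0.02  ] [-0.0095  0.0087  0.025 ]
0.025 146 [-0.012  -0.0091  0.025 ] [-0.0093  0.0084  0.03  ]
top 0 [ 0.3614 -0.2819  0.1202]
24.825
```

View pics/s9c.png

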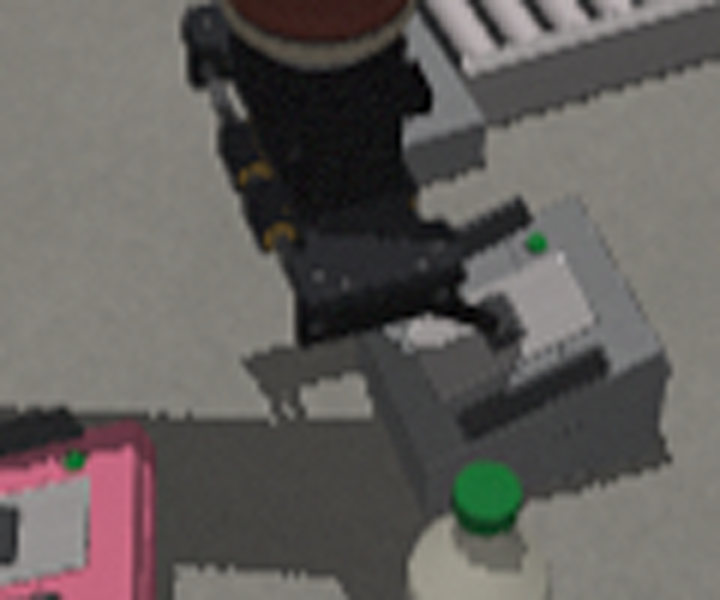

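View pics/w13c.png

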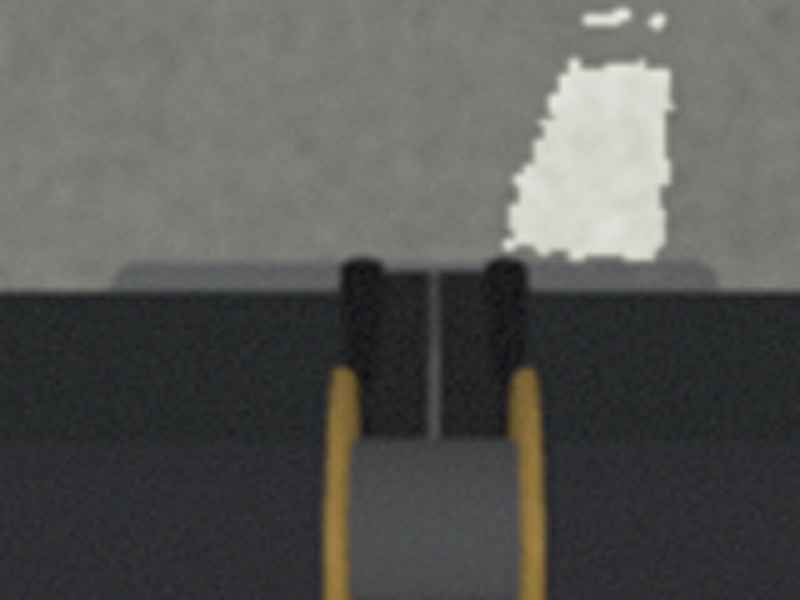

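Run:
```python
from an import *
np.set_printoptions(precision=4,suppress=True)
t=np.array(current_tcp_pos())
f=grab_frame("wrist"); P=cloud(f)
for r,c in [(232,316),(234,325),(245,220),(260,220),(280,220),(300,220),(325,220),(245,320),(260,320),(280,320),(320,320),(280,50),(220,50),(340,320)]:
    p=P[r,c]; print(r,c,f["depth"][r,c],(p-t)@bx,(p-t)@by,p[2]-t[2])
q=[np.radians(x) for x in current_qpos()]
E=np.linalg.inv(np.array(f["extrinsics"])); print(E)
g=grab_frame("side"); P=cloud(g)
with np.errstate(invalid='ignore'): m=(np.linalg.norm((P-t)[...,:2],axis=-1)<.12)&(P[...,2]>.1)&(P[...,2]<.3)
C=np.argwhere(m); R=np.stack([(P[m]-t)@bx,(P[m]-t)@by,P[m][:,2]-t[2]],1)
for lo in np.arange(-.02,.15,.01):
    s=R[(R[:,2]>lo)&(R[:,2]<lo+.01)]
    if len(s): print('%.3f'%lo,len(s),s.min(0),s.max(0))
```

```text
232 316 0.1723579 -0.01134695454531691 -0.005337011819389269 0.01712820733169053
234 325 0.17229566 -0.010416165991598458 -0.000874071172130906 0.017450301786131564
245 220 0.08894611 -0.03817272549331611 -0.02741147570601414 0.09625177484097287
260 220 0.08026789 -0.03827453313887344 -0.02475471764349212 0.10522860968903137
280 220 0.075736344 -0.036059998883736864 -0.02336625044646524 0.1105445435993206
300 220 0.07767856 -0.030795158441196988 -0.023958125900605712 0.1099882514093208
325 220 0.07919408 -0.024475122632240148 -0.024418820913769224 0.11016716278138779
245 320 0.16017587 -0.00996309629126534 -0.003127853262995897 0.030152687742510495
260 320 0.14524022 -0.009841331674936287 -0.002851636584829096 0.04568501074718205
280 320 0.08281581 -0.03257815983032969 -0.0017092208027513068 0.10416100695944187
320 320 0.1295094 0.004812698350334631 -0.0025531864901411298 0.06606985570920638
280 50 0.08392552 -0.03200113477598405 -0.06691229834436875 0.10317592273484462
220 50 0.21115322 -0.004324528206989554 -0.16806491728115872 -0.021166888000404074
340 320 0.074560106 -0.024248834359157905 -0.0015522598617265975 0.11503621348966851
[[ 0.1405 -0.9541 -0.2644  0.2885]
 [ 0.9901  0.1353  0.0377 -0.272 ]
 [-0.0002 -0.2671  0.9637  0.2988]
 [ 0.      0.      0.      1.    ]]
-0.020 12 [ 0.0604 -0.0106 -0.0195] [ 0.1097  0.0474 -0.0114]
0.050 1 [-0.0122 -0.006   0.0579] [-0.0122 -0.006   0.0579]
0.080 4 [-0.0354 -0.0844  0.0883] [0.0182 0.0824 0.0888]
0.090 89 [-0.039  -0.0875  0.0902] [0.0349 0.0842 0.0995]
0.100 128 [-0.0387 -0.0876  0.1001] [0.0376 0.0845 0.1099]
0.110 150 [-0.039  -0.0933  0.1101] [0.0365 0.0904 0.1199]
0.120 143 [-0.038  -0.0958  0.12  ] [0.0335 0.0963 0.13  ]
0.130 418 [-0.0382 -0.095   0.13  ] [0.0358 0.0963 0.1397]
0.140 57 [-0.0266 -0.0515  0.1402] [ 0.0238 -0.0147  0.1499]
```

Run:
```python
from h import *
np.set_printoptions(precision=4,suppress=True)
F=lambda:np.array(current_contact_force())
rel=lambda:np.array([(np.array(current_tcp_pos())-BC)@bx,(np.array(current_tcp_pos())-BC)@by,current_tcp_pos()[2]])
print(move_straight(bp(-.100,.004,.088),velocity=0.1,force_limit=8),rel())
print('contact',move_straight(bp(-.070,.004,.088),velocity=0.05,force_limit=3.5),rel(),F())
f=grab_frame("wrist"); cv2.imwrite('pics/w14.png',f["pixels"][:,:,::-1])
x,_,z=rel()
print('push1',move_straight(bp(x+.027,.004,z+.018),velocity=0.05,force_limit=35),rel(),F())
print('push2',move_straight(bp(x+.038,.004,z+.021),velocity=0.05,force_limit=35),rel(),F())
f=grab_frame("side"); cv2.imwrite('pics/s10c.png',cv2.resize(f["pixels"][215:335,260:400,::-1],None,fx=5,fy=5,interpolation=2))
print(current_time_s())
```

```text
False [-0.1003  0.0037  0.088 ]
contact True [-0.0784  0.0041  0.0879] [-1.9803  0.3165  0.1642]
push1 False [-0.0512  0.0043  0.1057] [0.3098 0.6026 0.3639]
push2 False [-0.0401  0.0039  0.1088] [-0.2697 -0.3829 -0.299 ]
27.15
```

View pics/s10c.png

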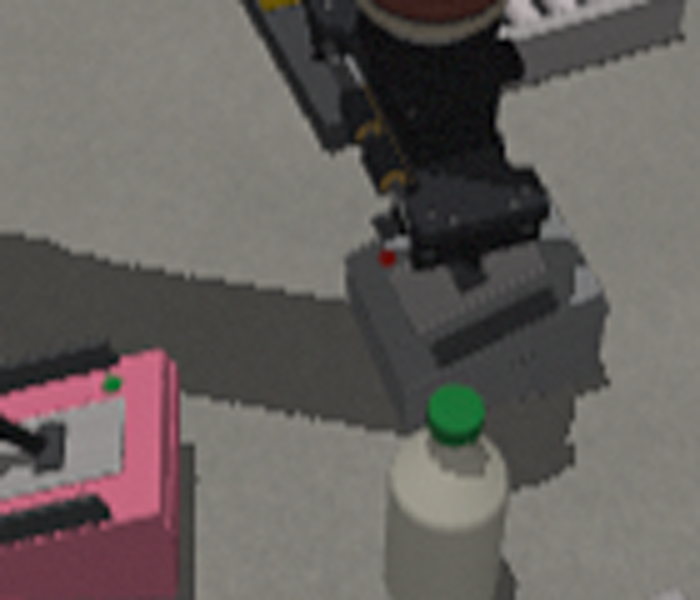

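Run:
```python
from an import *
np.set_printoptions(precision=4,suppress=True)
print(move_straight(bp(-.095,.004,.112),velocity=0.15,force_limit=10))
move_straight(bp(-.095,.004,.32),velocity=0.2)
move_ptp([0.5,-0.16,0.38],Rf()); dwell(0.2)
f=grab_frame("wrist"); save(f,'w15.png'); print(gap(f))
for m in mark_of(f,"bat_end")[:2]: print(m["p"],m["at"],bp(.004,0,.153))
P=cloud(f); C=f["pixels"].astype(int)
with np.errstate(invalid='ignore'): m=(np.linalg.norm(P[...,:2]-BC[:2],axis=-1)<.08)&(P[...,2]>.12)&(P[...,2]<.18)
q=P[m]; print('high pts',len(q), [(q-BC).mean(0)@bx,(q-BC).mean(0)@by,q[:,2].max()])
f=grab_frame("side"); save(f,'s11.png')
print(current_time_s(),current_contact_force(),current_tcp_pos())
```

```text
False
(np.float64(0.037561271670935856), np.float64(0.04127373617843094), np.int64(206), np.int64(29), array([0.492 , 0.0101, 0.0719]))
0.73 [174.1, 457.3] [np.float64(0.4682600946308662), np.float64(-0.3003636049277503), np.float64(0.153)]
0.69 [148.8, 207.5] [np.float64(0.4682600946308662), np.float64(-0.3003636049277503), np.float64(0.153)]
high pts 359 [np.float64(0.0022485847237550148), np.float64(0.002645374419467847), np.float64(0.15374986026506499)]
29.9833 [ 0.0942 -0.207   0.5309] [ 0.4996 -0.1606  0.3801]
```

View pics/w15.png

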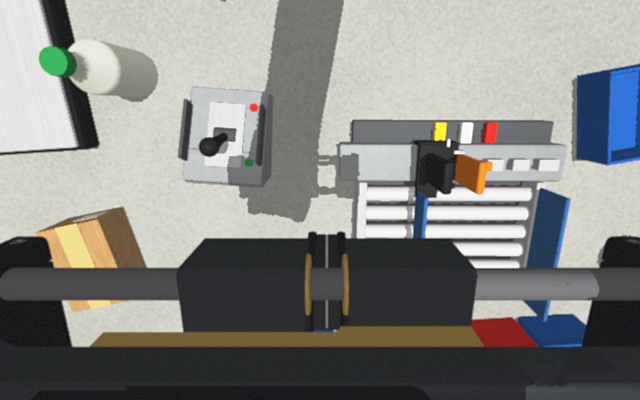

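View pics/s11.png

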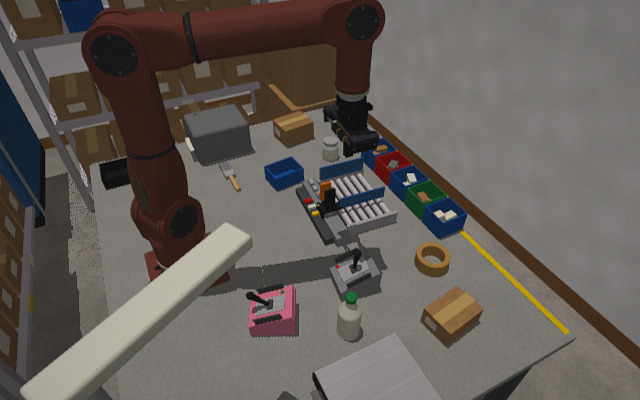

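Bat is on: its top is at z 0.154 and it points to the green side. The pointer sits about 3 mm from the yellow marker, the lever is upright, and the bottle and jar are standing.

Run:
```python
from h import *
print(finish_job())
```

```text
the job is handed in; nothing more can be done
None
```

I completed both steps and handed the job in at about 30 s of the 64 s allowed; the job reports no verdict.

**Guide:** I squeezed the release lever, slid the guide about 30 mm and let go between slots. I then pushed it on by its post until it stopped dead in the slot at the yellow marker. The last picture showed the pointer about 3 mm past the marker's centre. The lever stood upright, which I judged by eye because there is no direct reading.

**Switch:** I flipped the bat on the grey box, not the pink look-alike. Its end measured z ≈ 0.154 m, directly over its pivot, which matches the on position of 0.153 m. The gripper was clear at z = 0.38 m with only noise-level force, and the spray bottle and jar were standing.

**Checks that disagreed:**
- **First two pushes on the bat:** both passed over it without touching. The camera depth showed the fingertips about 17 mm behind the reported TCP, not 17 mm ahead of it as stated. I lowered the tool 34 mm and the third push worked.
- **Guide grip:** that offset also means the guide was gripped only near the top of its uprights. The squeezed width read 23 mm where I expected about 29 mm, but the slide and latch still worked.

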